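# Nest the hole saws and put the set away

## Robot

A 7-joint arm with a two-finger parallel gripper is mounted at the origin on the work surface. World frame = base frame: x ahead of the robot, y to its left, z up, the work surface at z = 0. Lengths are in mm, angles in rad, forces in N, time in s.
With the tool pointing down it reaches from about 400 to 850 mm from the base axis. Payload 4.4 kg.
Tool frame: the origin (TCP) lies on the centre line of the jaws, within the pads' length; the fingertips stand 17 mm ahead of it and the grasp point (between the pads) lies 2 mm behind it; z points along the fingers, y is the line along which they close (so a half turn about z gives the same grasp; the last joint's range is limited). The gripper opens to 94 mm and grips with 3 to 60 N. Pads are 16 mm wide; open, the fingers measure 119 mm over their backs; the gripper's body (75 mm by 177 mm) begins 78 mm behind the grasp point.
Start: joints at [-1.332, 0.628, 0.038, 1.517, -0.027, 0.996, -0.02], TCP at [195.042, 620.062, 222.478] pointing down, gripper open.
Joint ranges: [-3.06, 3.06], [-0.37, 2.12], [-1.25, 1.32], [0.18, 2.47], [-1.1, 4.24], [0.23, 1.98], [-2.94, 2.94]. Speed limits (rad/s): [2.57, 2.57, 3.14, 3.14, 3.14, 3.14, 3.14].

## Interface

Orientations are given as a unit quaternion [x, y, z, w].
In Python, from rig import r gives the robot as it stands. The module is installed in compiled form; this text tells all that it offers.
- The arm moves only by the tool send_rows, never from a script. Its argument "motion" is a list that holds one entry, the list of rows, each a list of 6 numbers: the shift along the tool's x, y, z in cm, then the turn, a rotation vector about the tool's x, y, z in degrees. A call has 1 to 12 rows; each row is the pose to reach, as a shift and turn from the pose commanded when the call began, along the tool's axes at that moment; what a row does not reach only later rows make up. A row lasts 1/8 s, in which the tool goes at most 62.5 mm and 10.7 degrees, less where a joint would pass 70% of its speed; a pose out of reach is approached as far as the arm can. A call with a gripper value outside its range is refused whole. "gripper" is the opening, from 0 (shut) to 1 (fully open), set as the call begins (left out, the last holds). The fingers move at their own pace and stop on an object; the grip force is fixed at half the most. Time passes only in rows, so rows that repeat a pose let the fingers close. It gives the time, the measured TCP pose, the force, the opening and the grip force at its end, in the units of the state.
- r.sense(): the state, without advancing time (a new reading comes with each control period).
- r.capture(name): name is "side" or "top" or "wrist"; returns (picture, depth): 384x512x3 uint8, red, green, blue; 384x512 float32, mm along the optical axis (not along the pixel's ray), 0 where there is no reading.
- r.camera_info(name): a dict with "vfov" (degrees; the focal length in pixels is half the picture's height over the tangent of half this angle, whatever the lens; pixels are square), "cx", "cy" (the principal point, pixels), "origin" and "attitude" of the camera in the world; the wrist camera has in their place "tool_from_camera" (4x4, takes a point from camera to tool coordinates, whose origin is the TCP and whose axes are the flange's). Camera axes: x right, y up, looking along -z (the intrinsics and any distortion apply to the point x, -y, -z); pixel columns grow to the right and rows downward; lengths in mm; the calibration is good to about 2 mm. A picture is of the moment at which its call begins: read the wrist's pose just before it. camera_info takes no time and is no camera call.
- r.hand_in(): hands the job in; it is judged then, once.
Trained networks look in the newest picture that a camera, given by its name, has taken for a name from the list of things; names that differ only in an ending like _2 or _b are one class to them, and where a whole thing is asked for, a point or a joint stands for the part that bears it (a point fixed in the world has none). Each returns a list of dicts, best first, with "score" (0 to 1); they miss things now and then, are a little off and sometimes report something else, mostly with a low value. They report only what shows in the picture. A call takes as long as a camera call. They do not tell look-alikes from the thing itself.
- r.outline_of(camera, target): "mask" (384x512 bool, what is visible of it).
- r.mark_of(camera, target): "point" ([x, y, z] in mm, in the coordinates of the camera as it stood for that picture, good to about 4 mm: a listed point, or the origin of a listed thing).
The state is a dict: "clock": time; "joints": joint angles; "dq": joint speeds; "joint_efforts": joint torques, N m; "tool_pos": TCP position; "eef_rot": TCP orientation; "force": force on the tool from outside, world axes, zero at the start; "moment": the same for the moment, N m; "grip_width": finger opening in mm; "finger_force": force on a finger pad.
Only numpy, scipy, OpenCV 4.12 (cv2) and the standard library are available. Lean on these libraries where they do the work, as an engineer would, in place of code of your own. Each camera call takes 0.05 s, during which the arm holds its last target. There are 200 camera calls.

## Task

Put the hole saw set away. Nest the four hole saws teeth down in the middle of the square tray, smallest first and each next larger one set over it, the largest outermost; lay the arbor in the oblong tray, before, between or after. Leave the drill and the wooden plug where they are.

Things in the scene. Friction and masses are not known exactly. Their poses are not given: they have to be found in the camera images.
- saw_25: steel hole saw, a round cup standing teeth down, its closed flat back (dark bore in the middle) on top: outside diameter 25 mm, inside 20 mm, height 44 mm, 40 mm deep inside (back 4 mm). The smallest of the four. Origin: on its axis at the tooth edge, z up; yaw means nothing
- saw_38: steel hole saw, a round cup standing teeth down, its closed flat back (dark bore in the middle) on top: outside diameter 38 mm, inside 33 mm, height 44 mm, 40 mm deep inside (back 4 mm). The second smallest; set over the 25 mm saw it rests on that saw's back, so 4 mm higher. Origin: on its axis at the tooth edge, z up; yaw means nothing
- saw_51: steel hole saw, a round cup standing teeth down, its closed flat back (dark bore in the middle) on top: outside diameter 51 mm, inside 46 mm, height 44 mm, 40 mm deep inside (back 4 mm). The second largest; set over the 38 mm saw it rests on that saw's back, so 4 mm higher. Origin: on its axis at the tooth edge, z up; yaw means nothing
- saw_64: steel hole saw, a round cup standing teeth down, its closed flat back (dark bore in the middle) on top: outside diameter 64 mm, inside 59 mm, height 44 mm, 40 mm deep inside (back 4 mm). The largest; set over the 51 mm saw it rests on that saw's back, so 4 mm higher. Origin: on its axis at the tooth edge, z up; yaw means nothing
- arbor: hole saw arbor lying level, 121 mm long: dark hexagonal body 26 mm long (22 mm high on a flat, 25.4 mm wide edge to edge, balances here), thin hex shank to one side, short thread and 6 mm pilot drill to the other. Only the body touches the bench. Origin: middle of the body on its axis, 11 mm above the bench. x runs along it to the drill tip (+72 mm; shank end at -49 mm)
- saw_tray: square grey plastic tray, fixed to the bench, 116 x 116 mm, walls 3 mm thick and 10 mm high; its floor is 4 mm above the bench and carries a low moulded ring in the middle (80 mm across outside, 76 mm inside, 3 mm high) within which the saws stand. Origin: centre of the tray, at bench height; x and y along its sides
- arbor_tray: oblong grey plastic tray, fixed to the bench, 146 x 96 mm outside, 140 x 90 mm inside, walls 3 mm thick and 17 mm high, floor 4 mm above the bench. Origin: centre of the tray, at bench height; its own x runs along the 146 mm side
- drill: cordless drill standing on its battery at the right-hand side, about 195 mm long and 207 mm high. Origin: middle of the battery's underside; x towards the chuck. To be left alone
- plug: wooden plug cut out by a hole saw, a disc 45 mm in diameter and 20 mm high lying among the hole saws. Origin: centre of its underside. To be left alone
Not all that is in view belongs to the job. What is shaped like the saw_51 but blue is not meant.

How it is judged (in metres and radians):
On the way, in this order (a step that is already met when the one before it is completed fails the run):
1. the smallest saw is set down teeth down in the middle of the square tray and let go (horizontal distance between saw_25 and saw_tray below 0.012 m and z of saw_25 in the frame of saw_tray between 0.002 and 0.0065 m and angle between saw_25's own z axis and vertical below 0.08 rad and linear speed of saw_25 below 0.02 m/s and contact force between the fingers and saw_25 below 0.1 N), for 0.2 s.
2. the second saw is set over the one before it and let go (horizontal distance between saw_38 and saw_25 below 0.006 m and z of saw_38 in the frame of saw_25 between 0.002 and 0.0065 m and angle between saw_38's own z axis and vertical below 0.08 rad and linear speed of saw_38 below 0.02 m/s and contact force between the fingers and saw_38 below 0.1 N), for 0.2 s.
3. the third saw is set over the one before it and let go (horizontal distance between saw_51 and saw_38 below 0.006 m and z of saw_51 in the frame of saw_38 between 0.002 and 0.0065 m and angle between saw_51's own z axis and vertical below 0.08 rad and linear speed of saw_51 below 0.02 m/s and contact force between the fingers and saw_51 below 0.1 N), for 0.2 s.
4. the largest saw is set over the one before it and let go (horizontal distance between saw_64 and saw_51 below 0.006 m and z of saw_64 in the frame of saw_51 between 0.002 and 0.0065 m and angle between saw_64's own z axis and vertical below 0.08 rad and linear speed of saw_64 below 0.02 m/s and contact force between the fingers and saw_64 below 0.1 N), for 0.2 s.
At the end, for the whole second after the job is handed in: 25 mm saw upright on the square tray's floor within 12 mm of its centre; 38, 51, 64 mm saws each upright over the next smaller, on its back, within 6 mm of its axis; arbor level on the oblong tray's floor, its body within 25 mm of the centre lengthwise, 34 mm across; all released, at rest (all of step 1 and all of step 2 and all of step 3 and all of step 4 and x of arbor in the frame of arbor_tray between -0.025 and 0.025 m and y of arbor in the frame of arbor_tray between -0.034 and 0.034 m and z of arbor in the frame of arbor_tray between 0.012 and 0.018 m and angle between arbor's own x axis and vertical between 1.51 and 1.63 rad and linear speed of arbor below 0.02 m/s and contact force between the fingers and arbor below 0.1 N); the robot touches nothing.
It fails at once if the drill or the wooden plug is moved more than 20 mm or the drill tipped (distance of any of drill, plug from where it was at the start of the episode above 0.02 m or angle between drill's own z axis and vertical above 0.3 rad).
It also fails if it takes over 122 s, if anything falls off the work surface, if the arm or the gripper's body presses on something with over 40 N, if the wrist force passes 120 N, or if a joint passes its speed limit or range.

## Working session

There is one attempt and no reset: what is moved stays moved. The work goes in short steps, Python scripts to look and compute and a tool call to move; the robot and the scene stay as the last step left them, time stands still between calls to the robot, and variables do not carry over. Pictures are saved under pics/ and viewed, at most 14 in all, crops included, and the job is handed in when it is done.

Besides the shell and the picture viewer there is one more tool, called after "Emit:" as name(argument=value, ...), one argument or row to a line, values as JSON. send_rows: Moves the arm, as the interface text tells. Its arguments: {"type":"object","properties":{"motion":{"type":"array"},"gripper":{"type":"number"}},"required":["motion"]}

```bash
mkdir -p pics; cat > h.py <<'E'
import numpy as np, cv2
from rig import r
from scipy.spatial.transform import Rotation as R
def pose():
    s=r.sense(); T=np.eye(4); T[:3,:3]=R.from_quat(s["eef_rot"]).as_matrix(); T[:3,3]=s["tool_pos"]; return T
def camT(n):
    i=r.camera_info(n)
    if n=="wrist": return pose()@np.array(i["tool_from_camera"])
    T=np.eye(4); a=np.array(i["attitude"]); T[:3,:3]=R.from_quat(a).as_matrix() if a.size==4 else a.reshape(3,3); T[:3,3]=i["origin"]; return T
def cloud(n,d,T):
    i=r.camera_info(n); f=192/np.tan(np.radians(i["vfov"])/2)
    v,u=np.mgrid[:384,:512]
    P=np.stack([(u-i["cx"])/f*d,-(v-i["cy"])/f*d,-d],-1)
    return P@T[:3,:3].T+T[:3,3]
def save(n,im): cv2.imwrite("pics/"+n+".png",im[...,::-1])
E
python3 - <<'E'
from h import *
for n in("top","side","wrist"):
    i=r.camera_info(n); print(n,i)
    T=camT(n); im,d=r.capture(n); save(n+"0",im); np.save(n+"0d.npy",d)
    if n=="wrist": continue
    C=cloud(n,d,T)
    for t in "saw_25 saw_38 saw_51 saw_64 arbor saw_tray arbor_tray drill plug".split():
        print(n,t,[(round(x["score"],2),(T[:3,:3]@np.array(x["point"])+T[:3,3]).round().tolist()) for x in r.mark_of(n,t)][:3])
print(r.sense())
E
```

```text
top {'vfov': 47.60085759666589, 'cx': 255.61486818332537, 'cy': 194.8211289101837, 'origin': array([ 420.71393717, -100.33876351, 1179.68529638]), 'attitude': array([-0.04290986,  0.03883826,  0.70854898, -0.7032842 ])}
top saw_25 [(0.86, [448.0, 321.0, 4.0]), (0.77, [465.0, 169.0, -1.0]), (0.56, [399.0, 77.0, -2.0])]
top saw_38 [(0.86, [448.0, 321.0, 4.0]), (0.77, [465.0, 169.0, -1.0]), (0.56, [399.0, 77.0, -2.0])]
top saw_51 [(0.86, [448.0, 321.0, 4.0]), (0.77, [465.0, 169.0, -1.0]), (0.56, [399.0, 77.0, -2.0])]
top saw_64 [(0.86, [448.0, 321.0, 4.0]), (0.77, [465.0, 169.0, -1.0]), (0.56, [399.0, 77.0, -2.0])]
top arbor [(0.6, [634.0, 2.0, 13.0]), (0.52, [473.0, -131.0, 8.0])]
top saw_tray [(0.66, [632.0, -258.0, 3.0]), (0.37, [655.0, 272.0, -0.0])]
top arbor_tray [(0.83, [656.0, 270.0, -1.0])]
top drill [(0.64, [443.0, -534.0, 4.0])]
top plug []
side {'vfov': 47.64671691592625, 'cx': 253.9150415742087, 'cy': 187.64690973091092, 'origin': array([ -73.5184226 , -874.65098301,  788.73686808]), 'attitude': array([ 0.41703373, -0.1477552 , -0.2868756 ,  0.84967856])}
side saw_25 [(0.85
[... 1084 characters left out ...]
,  0.03850263,  1.51738475, -0.0270335 ,
        0.99628792, -0.01998855]), 'dq': array([-7.99743637e-04,  3.95016089e-04, -8.28890119e-05, -4.16808060e-04,
       -4.67043674e-04, -4.62893148e-04,  2.22095794e-03]), 'joint_efforts': array([ 1.16193609e-03, -5.49591243e+01,  1.14336625e+00, -1.86952597e+01,
       -5.23272017e-02,  1.56294100e-02,  7.39139932e-05]), 'tool_pos': array([195.04255336, 620.07668708, 222.49287653]), 'eef_rot': array([ 1.51829268e-01,  9.88406734e-01,  3.04743783e-05, -2.81223695e-05]), 'force': array([ 4.95070670e-05,  5.16782795e-01, -6.11227327e-01]), 'moment': array([ 0.02525204,  0.00599997, -0.00347303]), 'finger_force': 0.0, 'grip_width': 94.05929198952978}
```

View pics/top0.png

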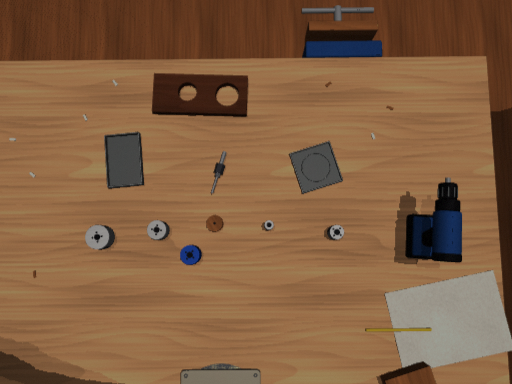

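View pics/side0.png

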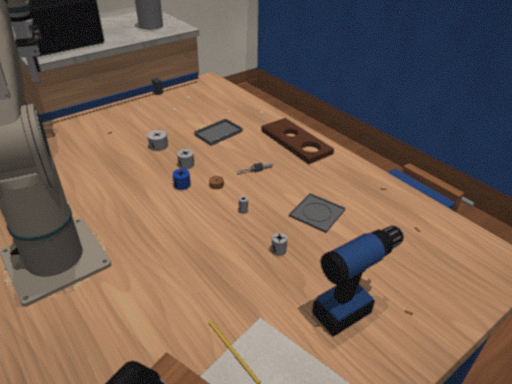

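The top picture shows saw_64 at (98,237), saw_51 at (157,230), the blue decoy at (190,255), the plug at (215,223), saw_25 at (268,225) and saw_38 at (336,232). The arbor is at (219,170), the square tray at (316,167) and the oblong tray at (124,160). The side view agrees.

```bash
python3 - <<'E'
from h import *
im=cv2.imread("pics/top0.png"); C=cloud("top",np.load("top0d.npy"),camT("top"))
S=cloud("side",np.load("side0d.npy"),camT("side"))
print("bench z",np.median(C[250:330,200:300,2]),"side",np.median(S[200:260,130:200,2]))
for n,(u,v),q in [("64",(98,237),17),("51",(157,230),15),("blue",(190,255),14),("plug",(215,223),13),("25",(268,225),10),("38",(336,232),13)]:
    P=C[v-q:v+q,u-q:u+q].reshape(-1,3); lo=(P[:,2]>(36 if n!="plug" else 14))&(P[:,2]<60); P=P[lo]
    (c,rr)=cv2.minEnclosingCircle(P[:,:2].astype(np.float32)); print(n,len(P),P.mean(0).round(1),np.round(c,1),round(rr*2,1))
    Q=S.reshape(-1,3); k=(np.hypot(*(Q[:,:2]-P.mean(0)[:2]).T)<45)&(Q[:,2]>37 if n!="plug" else Q[:,2]>14); Q=Q[k]
    if len(Q)>3:(c,rr)=cv2.minEnclosingCircle(Q[:,:2].astype(np.float32)); print("   side",len(Q),np.round(c,1),round(rr*2,1),Q[:,2].max().round())
g=cv2.cvtColor(im,cv2.COLOR_BGR2HSV)
r.capture("top")
for t in("saw_tray","arbor_tray","arbor"):
    for m in r.outline_of("top",t)[:1]:
        k=m["mask"]; P=C[k]; rc=cv2.minAreaRect(P[:,:2].astype(np.float32)); print(t,round(m["score"],2),k.sum(),np.round(rc[0],1),np.round(rc[1],1),round(rc[2],1),np.median(P[:,2]).round(1))
        if t=="arbor":
            print(P[P[:,2]>16].round(0)[:40].tolist()); q=P[:,:2]-P[:,:2].mean(0); print(P.mean(0),np.linalg.svd(q,full_matrices=0)[2][0])
E
```

```text
bench z 0.6526637949457381 side -1.2005136366159945
64 486 [447.  319.1  44.3] [446.9 319.7] 64.7
   side 171 [446.5 318.6] 69.9 47.0
51 308 [464.8 164.9  44.3] [464.6 165.4] 50.9
   side 130 [463.2 164. ] 56.4 46.0
blue 309 [399.6  78.2  44.6] [399.6  78.5] 51.1
   side 162 [397.5  74.8] 55.3 47.0
plug 215 [481.9  16.8  20.5] [481.7  17. ] 44.0
   side 112 [479.  16.] 46.2 23.0
25 71 [ 475.5 -127.4   44.3] [ 475.7 -127.4] 24.2
   side 55 [ 473.5 -128.9] 28.1 47.0
38 171 [ 455.5 -302.7   44.4] [ 455.8 -303.2] 38.2
   side 153 [ 452.  -305.1] 41.0 47.0
saw_tray 0.58 1817 [ 577.5 -185.4] [142.4 327.1] 38.0 5.1
arbor_tray 0.61 1981 [538.  141.2] [511.8 162.5] 46.5 4.9
arbor 0.72 182 [623.    7.7] [ 24.  115.3] 71.3 17.2
[[677.0, -6.0, 17.0], [677.0, -9.0, 16.0], [674.0, -6.0, 17.0], [674.0, -9.0, 18.0], [670.0, -9.0, 20.0], [668.0, -4.0, 20.0], [668.0, -6.0, 16.0], [668.0, -9.0, 20.0], [665.0, -4.0, 20.0], [666.0, -6.0, 16.0], [665.0, -9.0, 18.0], [663.0, -3.0, 16.0], [660.0, -6.0, 16.0], [654.0, -1.0, 18.0], [654.0, -6.0, 18.0], [651.0, -1.0, 21.0], [651.0, -4.0, 18.0], [649.0, -1.0, 17.0], [649.0, -3.0, 16.0], [646.0, 2.0, 18.0], [646.0, -4.0, 17.0], [643.0, 10.0, 22.0], [643.0, 7.0, 22.0], [642.0, 4.0, 22.0], [642.0, 1.0, 24.0], [642.0, -1.0, 23.0], [639.0, 9.0, 24.0], [641.0, 7.0, 18.0], [639.0, 4.0, 24.0], [639.0, 1.0, 25.0], [640.0, -1.0, 21.0], [640.0, -4.0, 19.0], [640.0, -6.0, 19.0], [637.0, 12.0, 22.0], [637.0, 10.0, 21.0], [636.0, 7.0, 25.0], [637.0, 4.0, 22.0], [637.0, 1.0, 22.0], [637.0, -1.0, 22.0], [637.0, -4.0, 25.0]]
[628.94034834   4.956425    17.6253567 ] [-0.95531867  0.2955778 ]
```

```bash
cat >> h.py <<'E'
def go(*targets):
    """targets (x,y,z,yawdeg): yaw = direction of tool y minus 90 (0: tool y=+y, x=-x). prints rows"""
    T=pose()
    for x,y,z,a in targets:
        G=(R.from_euler("z",a,degrees=True)*R.from_matrix([[-1,0,0],[0,1,0],[0,0,-1]])).as_matrix()
        sh=T[:3,:3].T@(np.array([x,y,z])-T[:3,3])/10
        print(sh.round(2).tolist(), np.degrees(R.from_matrix(T[:3,:3].T@G).as_rotvec()).round(2).tolist(), "rows",round(np.linalg.norm(sh)/6.25,1))
E
python3 - <<'E'
from h import *
go((470,250,200,0),(475.5,-127.4,110,0))
s=r.outline_of
r.capture("top")
C=cloud("top",r.capture("top")[1],camT("top"))
for t in("saw_tray","arbor_tray"):
    for m in r.outline_of("top",t):
        n,l,st,c=cv2.connectedComponentsWithStats(m["mask"].astype(np.uint8))
        k=l==1+np.argmax(st[1:,4]); P=C[k]; P=P[P[:,2]<30]; rc=cv2.minAreaRect(P[:,:2].astype(np.float32)); print(t,round(m["score"],2),k.sum(),np.round(rc[0],1),np.round(rc[1],1),round(rc[2],1),P.mean(0).round(1))
E
```

```text
[-37.34, -27.04, 2.25] [-0.0, -0.0, -17.47] rows 7.4
[-49.19, -62.88, 11.25] [-0.0, -0.0, -17.47] rows 12.9
saw_tray 0.97 1791 [ 634.9 -257.5] [118.8 117. ] 17.3 [ 633.8 -258.1    5.3]
arbor_tray 0.6 1942 [657.4 267. ] [146.8  98.1] 5.4 [658.2 268.8   6.2]
arbor_tray 0.3 356 [464.4 151.8] [24.2 50.8] 87.8 [461.5 147.   17.8]
```

Emit:
send_rows(
  motion=[
    [[-18, -14, 1, 0, 0, -9], [-37.3, -27, 2, 0, 0, -17.47], [-37.3, -27, 2, 0, 0, -17.47], [-37.3, -27, 2, 0, 0, -17.47], [-37.3, -27, 2, 0, 0, -17.47], [-37.3, -27, 2, 0, 0, -17.47], [-40, -36, 4, 0, 0, -17.47], [-43, -45, 7, 0, 0, -17.47], [-49.2, -62.9, 11.2, 0, 0, -17.47], [-49.2, -62.9, 11.2, 0, 0, -17.47], [-49.2, -62.9, 11.2, 0, 0, -17.47], [-49.2, -62.9, 11.2, 0, 0, -17.47]],
  ],
  gripper=0.6,
)

```text
clock: 2.95
tool_pos: [468.7, -45.0, 129.3]
eef_rot: [-0.0, 1.0, 0.0, 0.001]
force: [1.3, 0.4, 0.7]
grip_width: 56.4
finger_force: 0.0
```

Emit:
send_rows(
  motion=[
    [[-0.68, -8.24, 1.9, 0, 0, 0], [-0.68, -8.24, 1.9, 0, 0, 0], [-0.68, -8.24, 1.9, 0, 0, 0], [-0.68, -8.24, 1.9, 0, 0, 0]],
  ],
)

```text
clock: 3.45
tool_pos: [475.2, -124.0, 110.6]
eef_rot: [-0.001, 1.0, 0.0, 0.0]
force: [-0.1, 0.7, 0.4]
grip_width: 56.4
finger_force: 0.0
```

```bash
cat >> h.py <<'E'
def look(zmin,zmax,near,rad,name=None):
    """circle of things with top between zmin,zmax near world xy, from wrist"""
    T=camT("wrist"); im,d=r.capture("wrist"); C=cloud("wrist",d,T)
    if name: save(name,im)
    k=(C[...,2]>zmin)&(C[...,2]<zmax)&(np.hypot(C[...,0]-near[0],C[...,1]-near[1])<rad)&(d>0)
    n,l,st,c=cv2.connectedComponentsWithStats(k.astype(np.uint8))
    if n<2: print("nothing"); return
    P=C[l==1+np.argmax(st[1:,4])]; c,rr=cv2.minEnclosingCircle(P[:,:2].astype(np.float32))
    print("seen",len(P),P.mean(0).round(1),"circle",np.round(c,1),round(2*rr,1)); return im,C
E
python3 - <<'E'
from h import *
print(pose()[:3,3].round(1)); look(36,60,(475,-127),40,"w1")
E
```

```text
[ 475.2 -124.   110.6]
seen 1016 [ 472.9 -127.4   43.7] circle [ 473.8 -127.5] 25.0
```

View pics/w1.png

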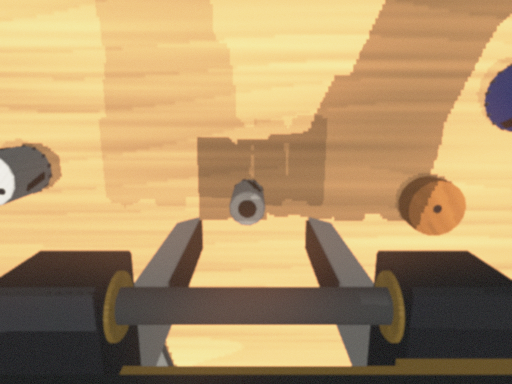

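The wrist picture shows saw_25 between the open fingers at (247,208), which agrees with the top camera.

Emit:
send_rows(
  motion=[
    [[0, 0, 5, 0, 0, 0], [0.05, 0, 8.2, 0, 0, 0], [0.05, 0, 8.2, 0, 0, 0]],
  ],
)

```text
clock: 3.88
tool_pos: [473.1, -123.4, 27.1]
eef_rot: [-0.002, 1.0, 0.001, -0.002]
force: [0.4, 0.1, 0.2]
grip_width: 56.5
finger_force: 0.0
```

Emit:
send_rows(
  motion=[
    [[0, 0, 0, 0, 0, 0], [0, 0, 0, 0, 0, 0], [0, 0, 0, 0, 0, 0], [0, 0, 0, 0, 0, 0], [0, 0, 0, 0, 0, 0]],
  ],
  gripper=0,
)

```text
clock: 4.5
tool_pos: [475.0, -125.8, 29.0]
eef_rot: [0.0, 1.0, -0.0, 0.001]
force: [-0.5, 0.5, 6.1]
grip_width: 23.8
finger_force: 30.0
```

Emit:
send_rows(
  motion=[
    [[0, 0, -4, 0, 0, 0], [-3, -3, -8, 0, 0, 0], [-15.95, -13.2, -8, 0, 0, 0], [-15.95, -13.2, -8, 0, 0, 0], [-15.95, -13.2, -8, 0, 0, 0], [-15.95, -13.2, -8, 0, 0, 0], [-15.95, -13.2, -8, 0, 0, 0], [-15.95, -13.2, -8, 0, 0, 0]],
  ],
)

```text
clock: 5.5
tool_pos: [633.0, -256.2, 108.3]
eef_rot: [-0.001, 1.0, 0.0, -0.001]
force: [1.3, 0.7, -0.5]
grip_width: 23.8
finger_force: 30.0
```

```bash
python3 - <<'E'
from h import *
print(r.sense()["tool_pos"],r.sense()["grip_width"])
T=camT("wrist"); im,d=r.capture("wrist"); save("w2",im); C=cloud("wrist",d,T); np.save("w2.npy",C)
for m in r.outline_of("wrist","saw_tray")[:1]:
    P=C[m["mask"]]; P=P[P[:,2]<16]; rc=cv2.minAreaRect(P[:,:2].astype(np.float32)); print(m["score"],np.round(rc[0],1),rc[1],rc[2])
for m in r.mark_of("wrist","saw_tray")[:2]: print(m["score"],T[:3,:3]@m["point"]+T[:3,3])
k=(C[...,2]<20)&(C[...,2]>-5)
h=C[...,2]; print([np.percentile(h[k],p) for p in(5,50,95)])
E
```

```text
[ 632.97965675 -256.18704961  108.2820711 ] 23.791184618439992
0.96 [ 634.4 -258.4] (121.13870239257812, 121.61173248291016) 16.969127655029297
0.65 [ 633.58035828 -260.00495207    1.44942182]
[np.float64(-1.153089756337448), np.float64(0.05915856267924369), np.float64(4.309450859527887)]
```

View pics/w2.png

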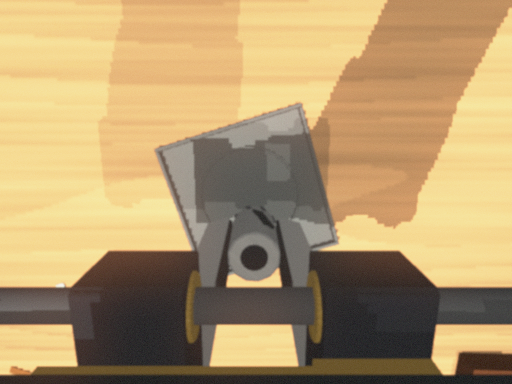

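The held saw shows at (255,258), over the square tray. The tray's corners are at about (157,150), (300,104) and (336,242), so its centre is about (634,-258).

Emit:
send_rows(
  motion=[
    [[0, 0, 4, 0, 0, 0], [0, 0, 6.8, 0, 0, 0], [0, 0, 7.1, 0, 0, 0], [0, 0, 7.3, 0, 0, 0], [0, 0, 7.4, 0, 0, 0], [0, 0, 7.4, 0, 0, 0]],
  ],
)

```text
clock: 6.4
tool_pos: [634.6, -257.7, 35.4]
eef_rot: [-0.0, 1.0, -0.0, 0.001]
force: [0.4, 0.6, -0.1]
grip_width: 23.9
finger_force: 30.0
```

Emit:
send_rows(
  motion=[
    [[0, 0, 0.15, 0, 0, 0], [0, 0, 0.2, 0, 0, 0], [0, 0, 0.2, 0, 0, 0]],
  ],
)

```text
clock: 6.78
tool_pos: [634.3, -257.7, 33.1]
eef_rot: [-0.0, 1.0, -0.0, 0.0]
force: [-0.8, 0.5, 5.4]
grip_width: 23.8
finger_force: 30.0
```

Emit:
send_rows(
  motion=[
    [[0, 0, 0, 0, 0, 0], [0, 0, 0, 0, 0, 0], [0, 0, 0, 0, 0, 0]],
  ],
  gripper=0.5,
)

```text
clock: 7.15
tool_pos: [633.7, -257.4, 32.0]
eef_rot: [-0.0, 1.0, 0.0, -0.0]
force: [0.6, 0.3, -0.6]
grip_width: 46.5
finger_force: 0.0
```

Emit:
send_rows(
  motion=[
    [[0, 0, -4, 0, 0, 0], [0, 0, -9, 0, 0, 0], [0, 0, -11, 0, 0, 0], [0, 0, -11, 0, 0, 0]],
  ],
)

```text
clock: 7.65
tool_pos: [634.7, -257.8, 143.5]
eef_rot: [-0.0, 1.0, -0.0, 0.001]
force: [-0.2, -0.3, -0.3]
grip_width: 47.2
finger_force: 0.0
```

```bash
python3 - <<'E'
from h import *
print(r.sense()["tool_pos"],r.sense()["grip_width"])
look(40,60,(634,-258),40,"w3")
E
```

```text
[ 634.68825633 -257.80059765  143.52675108] 47.223035924443046
seen 817 [ 631.9 -256.8   47.7] circle [ 632.6 -256.6] 25.0
```

Emit:
send_rows(
  motion=[
    [[17.9, -4.5, 3.3, 0, 0, 0], [17.9, -4.5, 3.3, 0, 0, 0], [17.9, -4.5, 3.3, 0, 0, 0], [17.9, -4.5, 3.3, 0, 0, 0], [17.9, -4.5, 3.3, 0, 0, 0], [17.9, -4.5, 3.3, 0, 0, 0]],
  ],
  gripper=0.7,
)

```text
clock: 8.45
tool_pos: [456.5, -301.7, 108.9]
eef_rot: [-0.001, 1.0, 0.0, 0.0]
force: [0.4, -0.0, 0.0]
grip_width: 65.7
finger_force: 0.0
```

```bash
python3 - <<'E'
from h import *
print(r.sense()["tool_pos"],r.sense()["grip_width"])
look(36,60,(455,-303),45)
E
```

```text
[ 456.53080357 -301.70632642  108.90091275] 65.72226293302077
seen 2345 [ 453.1 -303.6   43.8] circle [ 454.1 -303.7] 38.2
```

Emit:
send_rows(
  motion=[
    [[0, -0.1, 5, 0, 0, 0], [0.1, -0.1, 7.9, 0, 0, 0], [0.1, -0.1, 8, 0, 0, 0], [0.1, -0.1, 8, 0, 0, 0]],
  ],
)

```text
clock: 9.0
tool_pos: [455.1, -303.5, 30.1]
eef_rot: [-0.0, 1.0, -0.0, 0.001]
force: [0.6, -0.2, 0.4]
grip_width: 66.4
finger_force: 0.0
```

Emit:
send_rows(
  motion=[
    [[0, 0, 0, 0, 0, 0], [0, 0, 0, 0, 0, 0], [0, 0, 0, 0, 0, 0], [0, 0, 0, 0, 0, 0], [0, 0, 0, 0, 0, 0]],
  ],
  gripper=0,
)

```text
clock: 9.62
tool_pos: [454.3, -303.9, 29.9]
eef_rot: [0.0, 1.0, -0.0, 0.0]
force: [-0.8, -0.6, 5.3]
grip_width: 36.7
finger_force: 30.0
```

Emit:
send_rows(
  motion=[
    [[0, 0, -5, 0, 0, 0], [0, 0, -11, 0, 0, 0], [-17.8, 4.5, -11, 0, 0, 0], [-17.8, 4.5, -11, 0, 0, 0], [-17.8, 4.5, -11, 0, 0, 0], [-17.8, 4.5, -11, 0, 0, 0], [-17.8, 4.5, -11, 0, 0, 0], [-17.8, 4.5, -11, 0, 0, 0]],
  ],
)

```text
clock: 10.62
tool_pos: [630.1, -259.7, 139.1]
eef_rot: [0.001, 1.0, -0.0, -0.001]
force: [0.7, -0.2, -0.7]
grip_width: 36.7
finger_force: 30.0
```

Emit:
send_rows(
  motion=[
    [[-0.2, 0.15, 2, 0, 0, 0], [-0.2, 0.15, 4, 0, 0, 0], [-0.2, 0.15, 4, 0, 0, 0], [-0.2, 0.15, 4, 0, 0, 0]],
  ],
)

```text
clock: 11.12
tool_pos: [633.9, -257.1, 99.1]
eef_rot: [-0.0, 1.0, 0.0, -0.0]
force: [-0.4, -0.5, -0.5]
grip_width: 37.1
finger_force: 30.0
```

```bash
python3 - <<'E'
from h import *
print(r.sense()["tool_pos"],r.sense()["grip_width"])
look(60,150,pose()[:2,3],25,"w4")
print(r.sense()["tool_pos"])
E
```

```text
[ 633.87513831 -257.05996479   99.05526221] 37.13777800396325
seen 8013 [ 628.1 -256.8  112.3] circle [ 628.7 -257.1] 46.9
[ 634.24978107 -257.19255432   99.5764982 ]
```

View pics/w4.png

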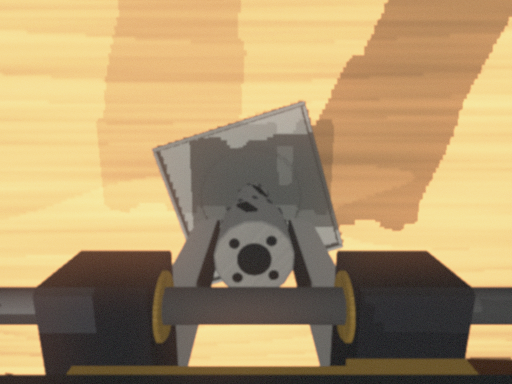

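The held saw's bore is at (253,259), the same place saw_25 showed in the hand, so it is centred. I'm lowering it over saw_25.

Emit:
send_rows(
  motion=[
    [[0, 0, 1.5, 0, 0, 0], [0, 0, 2.5, 0, 0, 0], [0, 0, 3.5, 0, 0, 0], [0, 0, 4.5, 0, 0, 0], [0, 0, 5.5, 0, 0, 0], [0, 0, 6, 0, 0, 0], [0, 0, 6, 0, 0, 0]],
  ],
)

```text
clock: 12.05
tool_pos: [633.7, -256.9, 38.9]
eef_rot: [-0.0, 1.0, 0.0, -0.0]
force: [0.4, 0.7, -1.9]
grip_width: 37.0
finger_force: 30.0
```

Emit:
send_rows(
  motion=[
    [[0, 0, 0.1, 0, 0, 0], [0, 0, 0.1, 0, 0, 0]],
  ],
)

```text
clock: 12.3
tool_pos: [634.2, -257.1, 38.7]
eef_rot: [-0.0, 1.0, -0.0, 0.0]
force: [0.7, -0.1, -0.0]
grip_width: 36.8
finger_force: 30.0
```

Emit:
send_rows(
  motion=[
    [[0, 0, 0, 0, 0, 0], [0, 0, 0, 0, 0, 0], [0, 0, 0, 0, 0, 0]],
  ],
  gripper=0.65,
)

```text
clock: 12.68
tool_pos: [634.1, -257.1, 38.6]
eef_rot: [-0.0, 1.0, -0.0, 0.0]
force: [0.3, -0.2, 0.8]
grip_width: 60.4
finger_force: 0.0
```

Emit:
send_rows(
  motion=[
    [[0, 0, -4, 0, 0, 0], [0, 0, -9, 0, 0, 0], [0, 0, -11, 0, 0, 0], [0, 0, -11, 0, 0, 0]],
  ],
)

```text
clock: 13.18
tool_pos: [635.2, -257.5, 150.4]
eef_rot: [0.0, 1.0, -0.001, 0.002]
force: [0.7, -0.2, -0.5]
grip_width: 61.2
finger_force: 0.0
```

```bash
python3 - <<'E'
from h import *
print(r.sense()["tool_pos"],r.sense()["grip_width"])
look(44,70,(634,-258),40)
go((465,165,140,0))
E
```

```text
[ 635.19227431 -257.47268531  150.43465327] 61.24009987024486
seen 1805 [ 633.  -256.    51.9] circle [ 633.7 -255.9] 38.1
[16.9, 42.21, 0.84] [-0.02, 0.04, 0.0] rows 7.3
```

Its top is at z 52, so it has nested. Next is saw_51.

Emit:
send_rows(
  motion=[
    [[16.9, 42.2, 3, 0, 0, 0], [16.9, 42.2, 3, 0, 0, 0], [16.9, 42.2, 3, 0, 0, 0], [16.9, 42.2, 3, 0, 0, 0], [16.9, 42.2, 3, 0, 0, 0], [16.9, 42.2, 3, 0, 0, 0], [16.9, 42.2, 3, 0, 0, 0], [16.9, 42.2, 3, 0, 0, 0], [16.9, 42.2, 3, 0, 0, 0], [16.9, 42.2, 3, 0, 0, 0]],
  ],
  gripper=0.85,
)

```text
clock: 14.48
tool_pos: [465.0, 163.3, 117.8]
eef_rot: [0.001, 1.0, -0.001, -0.0]
force: [0.5, 1.1, 0.0]
grip_width: 79.8
finger_force: 0.0
```

```bash
python3 - <<'E'
from h import *
print(r.sense()["tool_pos"],r.sense()["grip_width"])
look(36,60,(465,165),50,"w5")
E
```

```text
[465.01622069 163.34639242 117.76071988] 79.82506719984558
seen 3897 [462.3 165.8  43.9] circle [463.2 165.8] 51.0
```

View pics/w5.png

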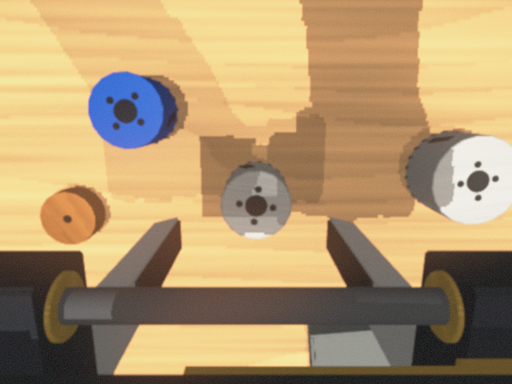

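The grey saw_51 is at (256,205), between the fingers. The blue one is well off at (126,110).

Emit:
send_rows(
  motion=[
    [[0.05, 0.15, 5, 0, 0, 0], [0.05, 0.15, 8.5, 0, 0, 0], [0.05, 0.15, 8.8, 0, 0, 0], [0.05, 0.15, 8.8, 0, 0, 0]],
  ],
)

```text
clock: 15.02
tool_pos: [465.1, 165.7, 30.9]
eef_rot: [0.001, 1.0, -0.0, 0.0]
force: [-0.2, -0.0, 0.3]
grip_width: 79.9
finger_force: 0.0
```

Emit:
send_rows(
  motion=[
    [[0, 0, 0, 0, 0, 0], [0, 0, 0, 0, 0, 0], [0, 0, 0, 0, 0, 0], [0, 0, 0, 0, 0, 0], [0, 0, 0, 0, 0, 0]],
  ],
  gripper=0,
)

```text
clock: 15.65
tool_pos: [464.7, 166.4, 31.0]
eef_rot: [-0.0, 1.0, -0.0, 0.0]
force: [-0.2, -0.7, 6.3]
grip_width: 50.9
finger_force: 30.0
```

Emit:
send_rows(
  motion=[
    [[0, 0, -5, 0, 0, 0], [0, 0, -11, 0, 0, 0], [-17, -42.3, -11, 0, 0, 0], [-17, -42.3, -11, 0, 0, 0], [-17, -42.3, -11, 0, 0, 0], [-17, -42.3, -11, 0, 0, 0], [-17, -42.3, -11, 0, 0, 0], [-17, -42.3, -11, 0, 0, 0], [-17, -42.3, -11, 0, 0, 0], [-17, -42.3, -11, 0, 0, 0], [-17, -42.3, -11, 0, 0, 0], [-17, -42.3, -11, 0, 0, 0]],
  ],
)

```text
clock: 17.15
tool_pos: [634.0, -254.1, 140.0]
eef_rot: [-0.001, 1.0, 0.001, -0.001]
force: [-0.3, 0.7, -0.7]
grip_width: 50.5
finger_force: 30.0
```

```bash
python3 - <<'E'
from h import *
print(r.sense()["tool_pos"],r.sense()["grip_width"])
look(60,170,pose()[:2,3],32)
print(r.sense()["tool_pos"])
E
```

```text
[ 634.04344003 -254.14498932  139.97963337] 50.54335574130291
seen 10568 [ 626.5 -253.5  150. ] circle [ 626.6 -254.1] 60.8
[ 634.20909912 -253.92047998  140.20854883]
```

Emit:
send_rows(
  motion=[
    [[0, -0.2, 2, 0, 0, 0], [0, -0.2, 3.5, 0, 0, 0], [0, -0.2, 3.5, 0, 0, 0], [0, -0.2, 3.5, 0, 0, 0]],
  ],
)

```text
clock: 17.7
tool_pos: [634.6, -258.4, 105.2]
eef_rot: [-0.0, 1.0, 0.0, -0.0]
force: [0.3, 0.1, -0.8]
grip_width: 50.8
finger_force: 30.0
```

Emit:
send_rows(
  motion=[
    [[0, 0.13, 1, 0, 0, 0], [0, 0.13, 1.5, 0, 0, 0], [0, 0.13, 2, 0, 0, 0], [0, 0.13, 3, 0, 0, 0], [0, 0.13, 4, 0, 0, 0], [0, 0.13, 5, 0, 0, 0], [0, 0.13, 6, 0, 0, 0], [0, 0.13, 6.1, 0, 0, 0], [0, 0.13, 6.1, 0, 0, 0]],
  ],
)

```text
clock: 18.82
tool_pos: [634.5, -257.2, 44.4]
eef_rot: [-0.0, 1.0, 0.0, -0.0]
force: [-0.4, -0.8, -1.5]
grip_width: 50.9
finger_force: 30.0
```

Emit:
send_rows(
  motion=[
    [[0, 0, 0.13, 0, 0, 0], [0, 0, 0.13, 0, 0, 0]],
  ],
)

```text
clock: 19.08
tool_pos: [634.5, -257.3, 43.2]
eef_rot: [-0.0, 1.0, -0.0, 0.0]
force: [0.2, -0.8, -0.9]
grip_width: 50.7
finger_force: 30.0
```

Emit:
send_rows(
  motion=[
    [[0, 0, 0, 0, 0, 0], [0, 0, 0, 0, 0, 0], [0, 0, 0, 0, 0, 0]],
  ],
  gripper=0.8,
)

```text
clock: 19.45
tool_pos: [634.6, -257.3, 43.3]
eef_rot: [0.0, 1.0, -0.0, 0.0]
force: [-0.7, -0.0, -0.2]
grip_width: 74.3
finger_force: 0.0
```

Emit:
send_rows(
  motion=[
    [[0, 0, -4, 0, 0, 0], [0, 0, -9, 0, 0, 0], [0, 0, -11, 0, 0, 0], [0, 0, -11, 0, 0, 0]],
  ],
)

```text
clock: 19.95
tool_pos: [635.7, -257.7, 155.2]
eef_rot: [0.0, 1.0, -0.001, 0.002]
force: [-0.1, 0.1, -0.3]
grip_width: 75.1
finger_force: 0.0
```

```bash
python3 - <<'E'
from h import *
print(r.sense()["tool_pos"],r.sense()["grip_width"])
look(48,70,(634,-258),45)
go((447.5,319,120,0))
E
```

```text
[ 635.71606031 -257.67511259  155.150149  ] 75.09476742395452
seen 3225 [ 632.1 -256.2   55.9] circle [ 633. -256.] 51.0
[18.7, 57.63, 3.3] [-0.02, 0.04, 0.0] rows 9.7
```

The top is at z 55.9, so saw_51 has nested. Next is saw_64.

Emit:
send_rows(
  motion=[
    [[18.7, 57.6, 2, 0, 0, 0], [18.7, 57.6, 2, 0, 0, 0], [18.7, 57.6, 2, 0, 0, 0], [18.7, 57.6, 2, 0, 0, 0], [18.7, 57.6, 2, 0, 0, 0], [18.7, 57.6, 2, 0, 0, 0], [18.7, 57.6, 2, 0, 0, 0], [18.7, 57.6, 2, 0, 0, 0], [18.7, 57.6, 2, 0, 0, 0], [18.7, 57.6, 2, 0, 0, 0], [18.7, 57.6, 2, 0, 0, 0], [18.7, 57.6, 2, 0, 0, 0]],
  ],
  gripper=1,
)

```text
clock: 21.5
tool_pos: [447.0, 317.3, 131.9]
eef_rot: [0.0, 1.0, -0.001, -0.001]
force: [-0.3, -0.7, 0.4]
grip_width: 94.4
finger_force: 0.0
```

```bash
python3 - <<'E'
from h import *
print(r.sense()["tool_pos"],r.sense()["grip_width"])
look(36,60,(447,319),55,"w6")
E
```

```text
[446.96223266 317.2858228  131.89092912] 94.36884275498774
seen 5475 [444.7 320.4  43.9] circle [445.9 320.4] 64.0
```

Emit:
send_rows(
  motion=[
    [[0, 0.2, 5, 0, 0, 0], [0, 0.2, 9, 0, 0, 0], [0, 0.2, 10.1, 0, 0, 0], [0, 0.2, 10.1, 0, 0, 0]],
  ],
)

```text
clock: 22.05
tool_pos: [447.8, 319.6, 32.0]
eef_rot: [0.001, 1.0, -0.0, -0.0]
force: [0.7, -0.5, 0.3]
grip_width: 94.0
finger_force: 0.0
```

Emit:
send_rows(
  motion=[
    [[0, 0, 0, 0, 0, 0], [0, 0, 0, 0, 0, 0], [0, 0, 0, 0, 0, 0], [0, 0, 0, 0, 0, 0], [0, 0, 0, 0, 0, 0]],
  ],
  gripper=0,
)

```text
clock: 22.68
tool_pos: [447.7, 320.6, 32.8]
eef_rot: [0.0, 1.0, 0.0, 0.0]
force: [-1.1, -2.0, 6.9]
grip_width: 63.7
finger_force: 30.0
```

Emit:
send_rows(
  motion=[
    [[0, 0, -5, 0, 0, 0], [0, 0, -11, 0, 0, 0], [-18.7, -57.7, -11, 0, 0, 0], [-18.7, -57.7, -11, 0, 0, 0], [-18.7, -57.7, -11, 0, 0, 0], [-18.7, -57.7, -11, 0, 0, 0], [-18.7, -57.7, -11, 0, 0, 0], [-18.7, -57.7, -11, 0, 0, 0], [-18.7, -57.7, -11, 0, 0, 0], [-18.7, -57.7, -11, 0, 0, 0], [-18.7, -57.7, -11, 0, 0, 0], [-18.7, -57.7, -11, 0, 0, 0]],
  ],
)

```text
clock: 24.18
tool_pos: [634.2, -259.9, 141.5]
eef_rot: [0.001, 1.0, -0.0, -0.0]
force: [-0.7, 1.0, -1.1]
grip_width: 63.5
finger_force: 30.0
```

```bash
python3 - <<'E'
from h import *
print(r.sense()["tool_pos"],r.sense()["grip_width"])
go((634.8,-257.2,115,0))
E
```

```text
[ 634.17080623 -259.87499533  141.53716429] 63.45038168917558
[-0.06, 0.27, 2.65] [-0.05, -0.03, -0.14] rows 0.4
```

Emit:
send_rows(
  motion=[
    [[-0.05, 0.15, 2, 0, 0, 0], [-0.05, 0.15, 3, 0, 0, 0], [-0.05, 0.15, 3, 0, 0, 0], [-0.05, 0.15, 3, 0, 0, 0]],
  ],
)

```text
clock: 24.68
tool_pos: [635.4, -253.9, 112.6]
eef_rot: [-0.001, 1.0, -0.0, 0.0]
force: [0.1, -0.4, -1.3]
grip_width: 63.7
finger_force: 30.0
```

Emit:
send_rows(
  motion=[
    [[0, 0, 0, 0, 0, 0], [0, 0, 0, 0, 0, 0], [0, 0, 0, 0, 0, 0]],
  ],
)

```text
clock: 25.05
tool_pos: [635.1, -254.7, 112.4]
eef_rot: [-0.0, 1.0, -0.0, 0.0]
force: [0.6, 0.2, -1.5]
grip_width: 63.8
finger_force: 30.0
```

Corrected by -2.4 mm in y. Now lowering.

Emit:
send_rows(
  motion=[
    [[0.03, -0.24, 0.5, 0, 0, 0], [0.03, -0.24, 1, 0, 0, 0], [0.03, -0.24, 1.6, 0, 0, 0], [0.03, -0.24, 1.9, 0, 0, 0], [0.03, -0.24, 2.5, 0, 0, 0], [0.03, -0.24, 3.5, 0, 0, 0], [0.03, -0.24, 4.5, 0, 0, 0], [0.03, -0.24, 5.5, 0, 0, 0], [0.03, -0.24, 6.2, 0, 0, 0], [0.03, -0.24, 6.3, 0, 0, 0], [0.03, -0.24, 6.3, 0, 0, 0]],
  ],
)

```text
clock: 26.42
tool_pos: [634.7, -257.1, 49.0]
eef_rot: [-0.0, 1.0, -0.0, 0.0]
force: [-0.3, -0.1, -1.4]
grip_width: 63.7
finger_force: 30.0
```

Emit:
send_rows(
  motion=[
    [[0, 0, 0.06, 0, 0, 0], [0, 0, 0.06, 0, 0, 0]],
  ],
)

```text
clock: 26.68
tool_pos: [634.8, -257.2, 48.9]
eef_rot: [-0.0, 1.0, -0.0, 0.0]
force: [-0.3, 0.0, 1.5]
grip_width: 64.0
finger_force: 30.0
```

Emit:
send_rows(
  motion=[
    [[0, 0, 0, 0, 0, 0], [0, 0, 0, 0, 0, 0], [0, 0, 0, 0, 0, 0]],
  ],
  gripper=0.98,
)

```text
clock: 27.05
tool_pos: [634.7, -257.1, 48.4]
eef_rot: [-0.0, 1.0, 0.0, 0.0]
force: [-1.0, 0.1, -0.2]
grip_width: 90.0
finger_force: 0.0
```

Emit:
send_rows(
  motion=[
    [[0, 0, -4, 0, 0, 0], [0, 0, -9, 0, 0, 0], [0, 0, -11, 0, 0, 0], [0, 0, -11, 0, 0, 0]],
  ],
)

```text
clock: 27.55
tool_pos: [635.9, -257.6, 160.4]
eef_rot: [0.0, 1.0, -0.001, 0.002]
force: [0.2, 0.2, -0.3]
grip_width: 92.1
finger_force: 0.0
```

```bash
python3 - <<'E'
from h import *
print(r.sense()["tool_pos"],r.sense()["grip_width"])
look(52,75,(634,-258),50)
go((634,2,160,0),(634,2,160,-18))
E
```

```text
[ 635.86389606 -257.56513491  160.40291119] 92.09908665684696
seen 5013 [ 631.6 -256.1   59.9] circle [ 632.8 -256. ] 64.0
[0.07, 25.91, -0.14] [-0.02, 0.03, 0.01] rows 4.1
[0.07, 25.91, -0.14] [-0.01, 0.04, 18.01] rows 4.1
```

The top is at z 59.9, so all four saws are nested. Now the arbor.

Emit:
send_rows(
  motion=[
    [[0, 6, 0, 0, 0, 8], [0, 12, 0, 0, 0, 17.2], [0, 26, 0, 0, 0, 17.2], [0, 26, 0, 0, 0, 17.2], [0, 26, 0, 0, 0, 17.2], [0, 26, 0, 0, 0, 17.2], [0, 26, 0, 0, 0, 17.2], [0, 26, 0, 0, 0, 17.2]],
  ],
  gripper=0.55,
)

```text
clock: 28.6
tool_pos: [634.5, 0.1, 158.2]
eef_rot: [0.151, 0.988, -0.001, -0.0]
force: [-0.3, 0.0, -0.4]
grip_width: 51.6
finger_force: 0.0
```

```bash
python3 - <<'E'
from h import *
print(r.sense()["tool_pos"],r.sense()["grip_width"])
T=camT("wrist"); im,d=r.capture("wrist"); save("w7",im); C=cloud("wrist",d,T)
m=r.outline_of("wrist","arbor")
for q in m[:2]: print(q["score"],q["mask"].sum())
for q in r.mark_of("wrist","arbor")[:2]: print(q["score"],(T[:3,:3]@q["point"]+T[:3,3]).round(1))
P=C[m[0]["mask"]]; P=P[P[:,2]>4]
c=P.mean(0); ax=np.linalg.svd(P[:,:2]-c[:2],full_matrices=0)[2][0]; ax*=np.sign(ax[0]); print(c.round(1),ax,np.degrees(np.arctan2(ax[1],ax[0])))
t=(P[:,:2]-c[:2])@ax; s=(P[:,:2]-c[:2])@[-ax[1],ax[0]]
for b in np.arange(-80,80,6):
    k=(t>=b)&(t<b+6)
    if k.sum()>2: print(b+3,k.sum(),"width",s[k].min().round(1),s[k].max().round(1),"z",np.percentile(P[k,2],90).round(1))
k=P[:,2]>18.5
print("body",P[k].mean(0), t[k].min(),t[k].max(),s[k].min(),s[k].max())
E
```

```text
[6.34510831e+02 8.48835825e-02 1.58205208e+02] 51.58516130252331
0.6 1784
0.68 [629.1   5.6  12.9]
[624.    6.6  17.9] [ 0.95710734 -0.28973356] -16.842005438339072
-65 13 width -1.7 1.8 z 14.2
-59 48 width -2.6 2.7 z 14.5
-53 49 width -1.8 2.6 z 320.4
-47 49 width -2.7 2.6 z 14.5
-41 49 width -2.7 2.6 z 14.5
-35 49 width -2.8 2.6 z 14.4
-29 49 width -2.8 2.5 z 14.4
-23 48 width -2.9 2.5 z 14.7
-17 98 width -7.5 7.9 z 18.6
-11 117 width -7.5 7.9 z 18.9
-5 204 width -12.1 12.4 z 22.5
1 189 width -12.2 12.4 z 22.6
7 188 width -12.3 12.4 z 22.5
13 175 width -12.4 12.4 z 22.3
19 91 width -11.5 12.4 z 22.5
25 76 width -5.2 5.1 z 16.5
31 75 width -5.2 5.0 z 16.3
37 67 width -4.3 5.0 z 16.0
43 64 width -5.3 5.0 z 16.3
49 62 width -5.4 4.0 z 16.5
55 17 width -4.5 4.0 z 16.0
body [627.08950707   5.68716007  24.98049276] -54.796187816278334 18.56535964871224 -8.479317950341693 8.493744704917868
```

View pics/w7.png

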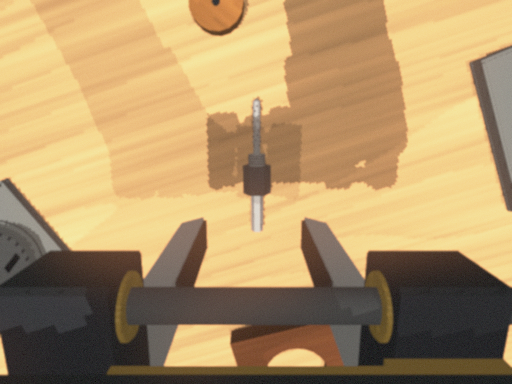

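The arbor's dark body is at (257,178), with the drill tip up at (257,98) (toward the base) and the shank at (257,230).

```bash
python3 - <<'E'
from h import *
go((631,4.7,60,-16.9),(631,4.7,20.5,-16.9))
E
```

```text
[0.45, 0.2, 9.85] [-0.02, 0.01, -0.4] rows 1.6
[0.45, 0.2, 13.8] [-0.02, 0.01, -0.4] rows 2.2
```

Emit:
send_rows(
  motion=[
    [[0.45, 0.15, 5, 0, 0, -0.4], [0.45, 0.15, 9, 0, 0, -0.4], [0.45, 0.15, 12, 0, 0, -0.4], [0.45, 0.15, 13, 0, 0, -0.4], [0.45, 0.15, 13, 0, 0, -0.4]],
  ],
)

```text
clock: 29.38
tool_pos: [630.8, 5.4, 28.5]
eef_rot: [0.146, 0.989, -0.0, -0.0]
force: [0.6, 0.1, -0.2]
grip_width: 51.5
finger_force: 0.0
```

```bash
python3 - <<'E'
from h import *
go((631,4.7,20.5,-16.9)); print(pose()[:3,3])
E
```

```text
[-0.04, -0.06, 0.8] [-0.01, -0.02, 0.08] rows 0.1
[630.81613663   5.36933163  28.47458981]
```

Emit:
send_rows(
  motion=[
    [[0, -0.06, 0.8, 0, 0, 0], [0, -0.06, 0.8, 0, 0, 0]],
  ],
)

```text
clock: 29.62
tool_pos: [630.8, 5.0, 20.9]
eef_rot: [0.146, 0.989, 0.0, 0.0]
force: [-0.4, -0.1, -0.1]
grip_width: 51.9
finger_force: 0.0
```

Emit:
send_rows(
  motion=[
    [[0, 0, 0, 0, 0, 0], [0, 0, 0, 0, 0, 0], [0, 0, 0, 0, 0, 0], [0, 0, 0, 0, 0, 0], [0, 0, 0, 0, 0, 0]],
  ],
  gripper=0,
)

```text
clock: 30.25
tool_pos: [630.6, 4.9, 20.7]
eef_rot: [0.146, 0.989, -0.0, 0.0]
force: [-0.4, -0.8, 2.3]
grip_width: 23.9
finger_force: 30.0
```

Emit:
send_rows(
  motion=[
    [[0, 0, -5, 0, 0, 0], [0, 0, -10, 0, 0, 0], [0, 0, -10, 0, 0, 0]],
  ],
)

```text
clock: 30.62
tool_pos: [633.6, 5.3, 124.2]
eef_rot: [0.146, 0.989, 0.001, 0.004]
force: [0.1, 0.3, -2.4]
grip_width: 23.8
finger_force: 30.0
```

```bash
python3 - <<'E'
from h import *
print(r.sense()["tool_pos"],r.sense()["grip_width"])
go((669,268,120,5.4))
E
```

```text
[633.55404787   5.33408237 124.24323805] 23.79672084233741
[4.2, 26.17, 0.47] [0.08, 0.45, -22.2] rows 4.2
```

Emit:
send_rows(
  motion=[
    [[1, 6, 0, 0, 0, -8], [4, 26.2, 0, 0, 0, -16], [4, 26.2, 0, 0, 0, -22.2], [4, 26.2, 0, 0, 0, -22.2], [4, 26.2, 0, 0, 0, -22.2], [4, 26.2, 0, 0, 0, -22.2], [4, 26.2, 0, 0, 0, -22.2], [4, 26.2, 0, 0, 0, -22.2]],
  ],
)

```text
clock: 31.62
tool_pos: [668.5, 264.4, 120.3]
eef_rot: [-0.046, 0.999, -0.001, -0.0]
force: [0.5, -1.1, -1.6]
grip_width: 23.7
finger_force: 30.0
```

```bash
python3 - <<'E'
from h import *
print(r.sense()["tool_pos"],r.sense()["grip_width"])
T=camT("wrist"); im,d=r.capture("wrist"); save("w8",im); C=cloud("wrist",d,T)
for q in r.outline_of("wrist","arbor_tray")[:1]:
    P=C[q["mask"]]; P=P[P[:,2]<25]; rc=cv2.minAreaRect(P[:,:2].astype(np.float32)); print(q["score"],rc, P.mean(0))
k=(C[...,2]>80)&(np.hypot(C[...,0]-669,C[...,1]-268)<90)&(np.arange(384)[:,None]<250)
P=C[k]; go((669,268,120,5.4))
E
```

```text
[668.4525848  264.40070145 120.31931439] 23.73680147423755
0.72 ((656.2759399414062, 266.88165283203125), (145.4185333251953, 102.7375717163086), 5.319982528686523) [633.70950356 265.93524412   5.70261123]
[-0.08, 0.24, 0.06] [-0.04, -0.0, -0.12] rows 0.0
```

View pics/w8.png

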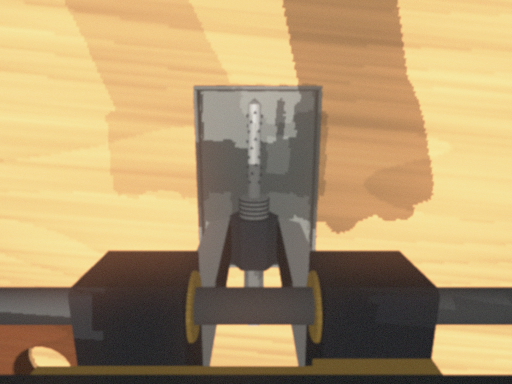

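The arbor is held straight along the oblong tray, with its tip at (254,102) inside the tray wall at row 88. Lowering it.

Emit:
send_rows(
  motion=[
    [[0, 0.1, 4, 0, 0, 0], [0, 0.1, 7.5, 0, 0, 0], [0, 0.1, 8.5, 0, 0, 0], [0, 0.1, 9.2, 0, 0, 0], [0, 0.1, 9.4, 0, 0, 0], [0, 0.1, 9.4, 0, 0, 0]],
  ],
)

```text
clock: 32.48
tool_pos: [668.7, 268.7, 27.6]
eef_rot: [-0.047, 0.999, 0.0, 0.001]
force: [-0.0, 0.9, -2.0]
grip_width: 23.5
finger_force: 30.0
```

Emit:
send_rows(
  motion=[
    [[0, 0, 0.15, 0, 0, 0], [0, 0, 0.27, 0, 0, 0], [0, 0, 0.27, 0, 0, 0]],
  ],
)

```text
clock: 32.85
tool_pos: [668.3, 268.6, 24.7]
eef_rot: [-0.047, 0.999, 0.0, 0.0]
force: [-0.4, -1.0, 5.0]
grip_width: 23.8
finger_force: 30.0
```

Emit:
send_rows(
  motion=[
    [[0, 0, 0, 0, 0, 0], [0, 0, 0, 0, 0, 0], [0, 0, 0, 0, 0, 0]],
  ],
  gripper=0.48,
)

```text
clock: 33.22
tool_pos: [667.9, 268.5, 23.6]
eef_rot: [-0.047, 0.999, 0.0, -0.0]
force: [-0.3, -0.1, 0.5]
grip_width: 44.5
finger_force: 0.0
```

Emit:
send_rows(
  motion=[
    [[0, 0, -4, 0, 0, 0], [0, 0, -10, 0, 0, 0], [0, 0, -15, 0, 0, 0], [4, 0, -15, 0, 0, 0], [4, 0, -15, 0, 0, 0]],
  ],
)

```text
clock: 33.85
tool_pos: [625.2, 265.0, 174.4]
eef_rot: [-0.048, 0.999, -0.0, -0.001]
force: [0.3, -0.3, -0.6]
grip_width: 45.3
finger_force: 0.0
```

```bash
python3 - <<'E'
from h import *
print(r.sense()["tool_pos"],r.sense()["grip_width"])
T=camT("wrist"); im,d=r.capture("wrist"); a=im
C=cloud("wrist",d,T)
for n in ("arbor",):
    m=r.outline_of("wrist",n)
    if m: P=C[m[0]["mask"]]; P=P[(P[:,2]>7)&(P[:,2]<40)]; print(P.mean(0),np.percentile(P[:,2],[50,90,99])); rc=cv2.minAreaRect(P[:,:2].astype(np.float32)); print(rc)
t,_=r.capture("top")
cv2.imwrite("pics/f.png",np.hstack([a,t])[...,::-1][:, :][::1,::1] if 0 else cv2.resize(np.vstack([a,t])[...,::-1],None,fx=.78,fy=.78))
E
```

```text
[625.19365187 264.95587125 174.36443355] 45.31684182891933
[660.94800944 269.09457328  20.44715887] [19.51700834 25.94084866 27.12870303]
((656.3138427734375, 268.6428527832031), (120.39604187011719, 25.431156158447266), 5.336292743682861)
```

View pics/f.png

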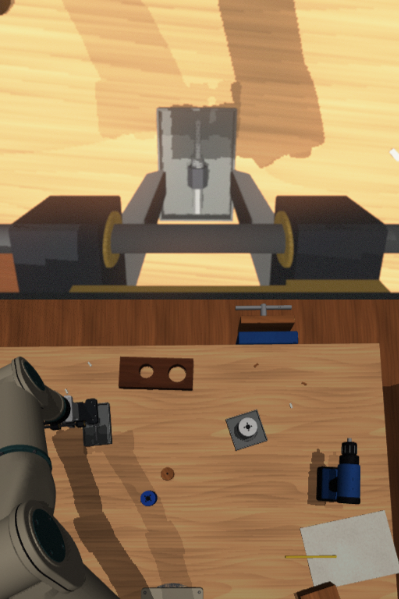

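The arbor lies inside the oblong tray, with its body top at z 26 as expected, and the nested saws stand in the square tray at (248,428). The plug and drill haven't moved, so I'm handing in.

```bash
python3 -c "
from rig import r
print(r.hand_in())"
```

```text
the job is handed in; nothing more can be done
None
```

The four hole saws are nested in the square tray and the arbor lies in the oblong tray, both confirmed by camera measurements. The drill and plug weren't touched, and I handed the job in at about 34 s; the hand-in call didn't report a verdict.

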